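# Clear the test kiln's lid, then hold it just below its balance point for strut setting

### The arm

A 6-joint arm with a two-finger parallel gripper is mounted at the origin on the work surface. World frame = base frame: x ahead of the robot, y to its left, z up, the work surface at z = 0. Lengths are in mm, angles in rad, forces in N, time in s.
With the tool pointing down it reaches from about 350 to 975 mm from the base axis. Payload 7.1 kg.
Tool frame: the origin (TCP) lies at the centre of the arm's flange, where the gripper is bolted on; the fingertips stand 182 mm ahead of it and the grasp point (between the pads) lies 163 mm ahead of it; z points along the fingers, y is the line along which they close (so a half turn about z gives the same grasp; the last joint's range is limited). The gripper opens to 88 mm and grips with 3 to 60 N. Pads are 20 mm wide; open, the fingers measure 115 mm over their backs; the gripper's body (75 mm by 178 mm) begins 61 mm behind the grasp point.
Start: joints at [-1.265, 0.423, 1.63, -0, 1.089, -0.019], TCP at [199.467, -592.3, 404.675] pointing down, gripper open.
Joint ranges: [-3, 3], [-0.9, 2.11], [0.09, 2.58], [-1.31, 4.45], [0.11, 2.69], [-2.54, 2.54]. Speed limits (rad/s): [2.39, 2.39, 3.01, 3.14, 3.14, 3.14].

### API

Orientations are given as a rotation vector (axis times angle).
In Python, from workcell import readout, get_image, ctrl gives the robot as it stands.
- The arm moves only by the tool step_arm, never from a script. Its argument "targets" is a list that holds one entry, the list of rows, each a list of 7 numbers: the shift along the world's x, y, z as a fraction of full scale, then the turn, a rotation vector about the world's x, y, z as a fraction of full scale, then the opening, from 0 (shut) to 1 (fully open). In form: [[[dx, dy, dz, wx, wy, wz, claw], ...]]. A call has exactly 5 rows; each row shifts and turns the commanded pose from where the row before left it; what a row does not reach is not made up. Full scale, the value 1, is 0.05 m for a shift and 4 degrees for a turn. A row lasts 1/8 s, in which the tool goes at most 62.5 mm and 10.7 degrees, less where a joint would pass 70% of its speed; a pose out of reach is approached as far as the arm can. A call with a number of a shift or a turn outside -1 to 1 is refused whole. A call with a gripper value outside its range is refused whole. The fingers move at their own pace and stop on an object; the grip force is fixed at half the most. Time passes only in rows, so rows that do not move let the fingers close, or fill a call up. It gives the time, the measured TCP pose, the force, the opening and the grip force at its end, in the units of the state.
- readout.get_obs(): the state, without advancing time (a new reading comes with each control period).
- get_image(name): name is "scene" or "top" or "wrist"; returns a dict with "pixels" (384x512x3 uint8, red, green, blue), "intrinsics" (3x3 intrinsics, pixels), "extrinsics" (4x4, takes a point from world to camera coordinates). Camera axes: x right, y down, z forward; pixel columns grow to the right and rows downward; lengths in mm; the calibration is good to about 2 mm. A picture is of the moment at which its call begins. There is no depth.
- ctrl.close_job(): hands the job in; it is judged then, once.
The state is a dict: "t": time; "qpos": joint angles; "qvel": joint speeds; "joint_torque": joint torques, N m; "ee_pos": TCP position; "orientation": TCP orientation; "ft_force": force on the tool from outside, world axes, zero at the start; "moment": the same for the moment, N m; "width": finger opening in mm; "grasp_force": force on a finger pad.
Only numpy, scipy, OpenCV 4.12 (cv2) and the standard library are available. Lean on these libraries where they do the work, as an engineer would, in place of code of your own. Each camera call takes 0.05 s, during which the arm holds its last target. There are 200 camera calls.

### The job

I have to set the gas struts of the small test kiln: first clear its lid by taking the two tumblers that stand on it to the one on the plaster bat and setting them in it, one in the other, so that all three sit fully home, upright, in one stack on the bat. Then raise the lid by its front handle to a little past its balance point (about 30 degrees open), where the struts take over its weight, without letting it run up to its stop, and ease it back to about five degrees below the balance point, where its weight just comes into your hand. Finish while holding the lid still there, so that I can get at the struts, and leave everything else on the bench as it is.

Things in the scene. Friction and masses are not known exactly. Their poses are not given: they have to be found in the camera images.
- tumbler_a_mid (a point): stacking tumbler, one of three alike: fired clay, open top, 70 mm high; foot 30 mm high, 40 to 49 mm wide, above it a straight band 66 mm wide outside, 56 mm inside. Point on its axis, 35 mm up. Nested, its foot goes into the lower one, its shoulder rests on that rim: point 40 mm above the lower point. It stands on the kiln's lid, on the right half (seen from the robot).
- tumbler_b_mid (a point): stacking tumbler, one of three alike: fired clay, open top, 70 mm high; foot 30 mm high, 40 to 49 mm wide, above it a straight band 66 mm wide outside, 56 mm inside. Point on its axis, 35 mm up. Nested, its foot goes into the lower one, its shoulder rests on that rim: point 40 mm above the lower point. It stands on the kiln's lid, on the left half.
- tumbler_c_mid (a point): stacking tumbler, one of three alike: fired clay, open top, 70 mm high; foot 30 mm high, 40 to 49 mm wide, above it a straight band 66 mm wide outside, 56 mm inside. Point on its axis, 35 mm up. Nested, its foot goes into the lower one, its shoulder rests on that rim: point 40 mm above the lower point. It stands on the plaster bat on the bench: the stack is built in this one.
- bat: round white plaster bat, 160 mm across, 20 mm thick, lying fixed on the bench to the left or the right of the kiln; origin at the centre of its underside.
- kiln: small bench-top test kiln, fixed: metal case 240 mm deep (x), 260 mm wide (y), 190 mm high with its lid; gas struts on both sides make it 310 mm wide. Origin at the centre of its underside; x points from its front to its back (hinge side), y to the left, z up. Its front, with the handle, faces roughly towards the robot.
- lid (a joint): opening of the kiln's lid about its rear hinge, rad: 0 shut (start), 1.1 at its stop. 1.7 kg, part carried by two gas struts. Balance point 0.52 (30 degrees): below it the lid falls shut by itself, above it the struts push it up to the stop. Upward force needed at the handle: 3 N just off shut, falling evenly to 0 at balance; beyond, it pulls up by itself, 0.6 N at 0.62, 3 N at 0.9.
- handle: handle on the lid's front, a round level bar, origin at its middle: wooden grip 15 mm thick, 105 mm long (along y), on two arms 65 mm either side; free space of 37 mm between grip and lid front, open above and below. Lid shut: 166 mm above the bench, 165 mm in front of the kiln's middle. Axes are the lid's and tilt with it: y along the bar, z normal to the lid (up when shut), x towards the hinge.
- lid_hinge (a point): middle of the lid's hinge line, at the back of the kiln, 142 mm above the bench; the line runs along its y. With the lid shut the handle lies 290 mm in front of this point (along -x) and 24 mm above it, and moves on an arc about this line. Axes are the lid's and tilt with it.
- lid_top (a point): middle of the lid's flat metal top face (240 by 260 mm); z is normal to it. 190 mm above the bench when shut.
- slab_board: bystander, fixed: plywood board 190 by 160 mm with blue-taped edges and a clay disc on it, 20 mm high in all, on the bench at the side of the kiln where the bat is not. Origin under its centre.
- clay_cylinder: bystander, loose: brown clay cylinder, 125 mm across, 100 mm high, notched rim. Origin under its centre.
- knife: bystander, loose: knife lying on the bench, 210 mm long, black handle. Origin near its middle.
- post_a: bystander, loose: grey kiln post, a cylinder 34 mm across, 50 mm high, standing. Origin under its centre.
- post_b: bystander, loose: the same.
- glaze_jar: bystander, loose: glaze jar with white cap, 72 mm across, 90 mm high. Origin under its centre.
- rib: bystander, loose: wooden block 120 by 30 by 20 mm, lying. Origin under its centre.
- brush: bystander, loose: brush lying on the bench. Origin under its middle.
There are look-alikes about, which are no part of the job. Leave any red look-alike of the part that bears tumbler_b_mid alone.

How it is judged:
By the outcome, as a careful person would: the job done as asked, in the order asked, and still so for the second after the job is handed in, while the arm keeps its last pose, push and grip.
It also fails if it takes over 72 s, if anything falls off the work surface, if the arm or the gripper's body presses on something with over 40 N, if the wrist force passes 120 N, or if a joint passes its speed limit or range.

## Working session

There is one attempt and no reset: what is moved stays moved. The work goes in short steps, Python scripts to look and compute and a tool call to move; the robot and the scene stay as the last step left them, time stands still between calls to the robot, and variables do not carry over. Pictures are saved under pics/ and viewed, at most 10 in all, crops included, and the job is handed in when it is done.

Besides the shell and the picture viewer there is one more tool, called as name(argument=value, ...), one argument or row to a line, values as JSON. step_arm: Moves the arm, as the interface text tells. Shift numbers are shares of 0.05 m and turn numbers shares of 4 degrees, none past 1 either way. Its arguments: {"type":"object","properties":{"targets":{"type":"array"}},"required":["targets"]}

```bash
mkdir -p pics; ls; python3 - <<'E'
from workcell import readout,get_image
import cv2,numpy as np
np.set_printoptions(precision=2,suppress=True)
for n in("scene","top"):
    d=get_image(n);cv2.imwrite(f"pics/{n}0.png",d["pixels"][:,:,::-1]);print(n,d["intrinsics"],d["extrinsics"])
o=readout.get_obs();print(o)
E
```

```text
pics
scene [[372.35   0.   259.11]
 [  0.   372.35 189.49]
 [  0.     0.     1.  ]] [[  -0.12    0.99    0.     63.56]
 [   0.8     0.1    -0.6  -313.6 ]
 [  -0.59   -0.07   -0.8  1468.23]
 [   0.      0.      0.      1.  ]]
top [[484.     0.   250.27]
 [  0.   484.   191.93]
 [  0.     0.     1.  ]] [[   0.03   -1.      0.    -17.78]
 [  -0.99   -0.03   -0.15  536.78]
 [   0.15    0.     -0.99 1539.4 ]
 [   0.      0.      0.      1.  ]]
{'t': 0.1, 'qpos': array([-1.27,  0.42,  1.63,  0.  ,  1.09, -0.02]), 'qvel': array([-0., -0., -0., -0., -0.,  0.]), 'joint_torque': array([ -0.  , -54.56, -27.43,   0.06,   0.02,  -0.  ]), 'ee_pos': array([ 199.38, -592.06,  403.97]), 'orientation': array([-3.1 , -0.51,  0.  ]), 'ft_force': array([0.61, 0.16, 0.23]), 'moment': array([ 0.  , -0.03, -0.01]), 'grasp_force': 0.0, 'width': 87.63237741115587}
```

View pics/scene0.png

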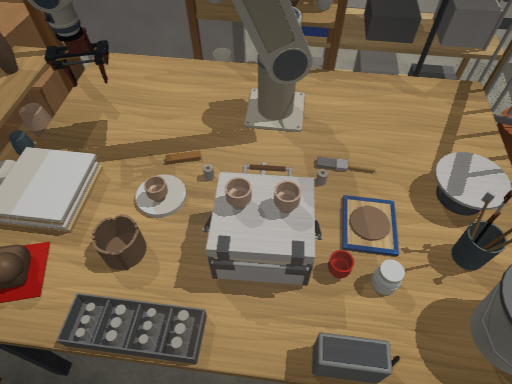

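View pics/top0.png

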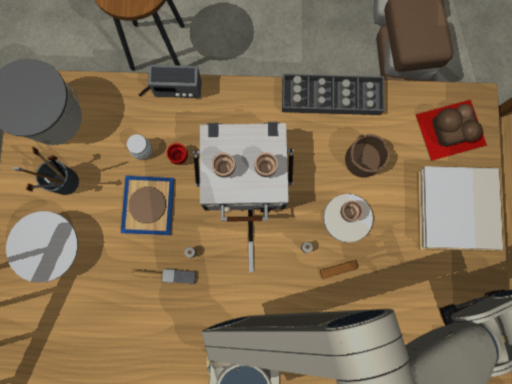

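Top view (robot at the bottom, image right is −y): the kiln is at (244,165), tumbler_a candidate at (266,165), tumbler_b candidate at (224,165), tumbler_c on the bat at (352,211). The red look-alike is at (177,153), the clay cylinder at (368,155), and the handle bar at about (246,217) with the knife near (251,240). In the scene view the lid tumblers are at (238,191) and (287,196), the one on the bat at (156,187), and the red one at (341,263).

```bash
cat > h.py <<'E'
from workcell import readout,get_image
import cv2,numpy as np
np.set_printoptions(precision=1,suppress=True)
def back(d,uv,z):
    K,E=d["intrinsics"],d["extrinsics"];R,t=E[:3,:3],E[:3,3]
    c=-R.T@t; r=R.T@np.linalg.inv(K)@np.array([uv[0],uv[1],1.])
    return c+r*(z-c[2])/r[2]
def proj(d,p):
    E=d["extrinsics"];q=d["intrinsics"]@(E[:3,:3]@np.array(p,float)+E[:3,3]);return q[:2]/q[2]
E
python3 - <<'E'
from h import *
d=get_image("top")
for n,uv,z in[("a",(266,165),260),("b",(224,165),260),("c",(352,210),90),("bat",(349,218),20),("red",(177,153),70),
 ("lidFL",(201,206),190),("lidFR",(287,204),190),("lidBL",(201,124),190),("lidBR",(286,123),190),("hnd",(246,217),166),("knife far",(251,270),0),("knife near",(251,218),0),("post",(308,246),50),("post2",(190,252),50)]:
    print(n,back(d,uv,z))
s=get_image("scene")
print(proj(s,back(d,(251,270),0)),proj(s,back(d,(251,240),0)))
im=d["pixels"][:,:,::-1]
c1=cv2.resize(im[110:285,180:380],None,fx=4,fy=3.4*4/3.4*0.85,interpolation=cv2.INTER_CUBIC)
c1=cv2.resize(im[112:262,180:380],None,fx=4,fy=4,interpolation=cv2.INTER_CUBIC)
cv2.imwrite("pics/c1.png",c1)
E
```

```text
a [581.8 -43.4 260. ]
b [578.1  75.5 260. ]
c [ 482.1 -322.9   90. ]
bat [ 464.  -327.8   20. ]
red [652.9 240.6  70. ]
lidFL [467.7 142.4 190. ]
lidFR [ 481.6 -110.4  190. ]
lidBL [716.8 154.  190. ]
lidBR [ 728.2 -102.5  190. ]
hnd [441.8   9.2 166. ]
knife far [285.3 -11.3   0. ]
knife near [455.9  -6.    0. ]
post [ 366.9 -190.7   50. ]
post2 [336.1 184.9  50. ]
[264.  164.4] [261.5 186.6]
```

View pics/c1.png

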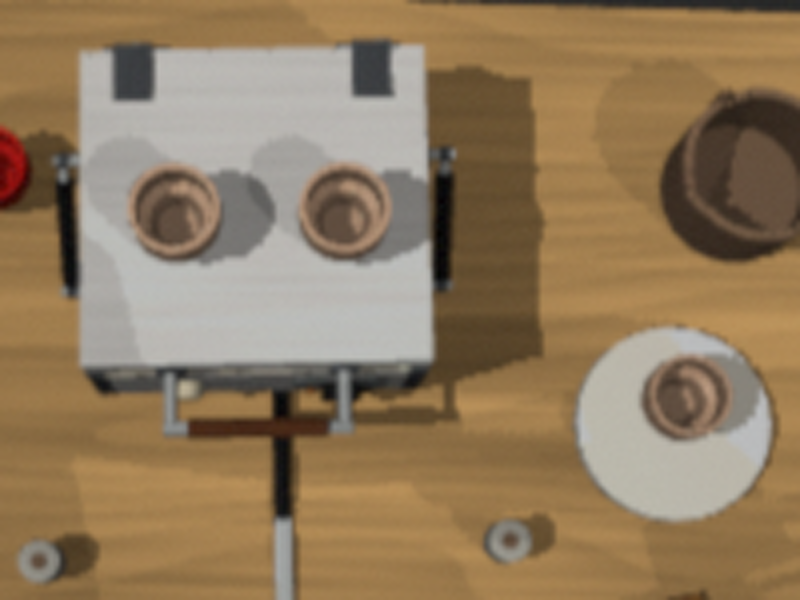

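The crop confirms two brown tumblers standing on the lid: a at full-image (266.2,164.5), b at (223.8,164.8). The third brown one is on the bat at (352,211), the bat centre is at (349,217.5), and the handle grip middle is at (244.8,218.8). The red cup at (177,153) is the look-alike and stays put. I'll start moving now.

step_arm(
  targets=[
    [[0.3,0.4,0.6,0,0,0.9,1],[0.38,0.56,0.6,0,0,0.95,1],[0.38,0.56,0.6,0,0,0.95,1],[0.38,0.56,0.5,0,0,0.95,1],[0.38,0.56,0.3,0,0,0.95,1]],
  ],
)

```text
t: 0.82
ee_pos: [291.0, -459.4, 536.0]
orientation: [2.973, 1.01, 0.001]
ft_force: [-0.2, 0.7, -0.9]
width: 87.8
grasp_force: 0.0
```

step_arm(
  targets=[
    [[0.38,0.56,0.1,0,0,0.95,1],[0.38,0.56,0,0,0,0.95,1],[0.38,0.56,0,0,0,0.95,1],[0.38,0.56,0,0,0,0.95,1],[0.38,0.56,0,0,0,0.95,1]],
  ],
)

```text
t: 1.45
ee_pos: [385.9, -319.3, 539.6]
orientation: [-2.767, -1.488, 0.0]
ft_force: [0.3, 0.4, -0.2]
width: 87.9
grasp_force: 0.0
```

step_arm(
  targets=[
    [[0.38,0.56,0,0,0,0.95,1],[0.38,0.56,0,0,0,0.95,1],[0.38,0.56,0,0,0,0.95,1],[0.38,0.56,0,0,0,0.95,1],[0.38,0.56,0,0,0,0.95,1]],
  ],
)

```text
t: 2.08
ee_pos: [480.9, -179.3, 539.6]
orientation: [-2.483, -1.924, 0.0]
ft_force: [-0.9, 0.7, -0.8]
width: 87.8
grasp_force: 0.0
```

```bash
python3 - <<'E'
from h import *
d=get_image("top")
P={}
for n,uv,z in[("a",(266.25,164.5),260),("b",(223.75,164.75),260),("c",(352,211),90),("bat",(348.75,217.5),20),
 ("FL",(200,202.5),190),("FR",(288.25,202.5),190),("BL",(200,124.5),190),("BR",(286.25,123.25),190),("hnd",(244.75,218.75),166)]:
    P[n]=back(d,uv,z);print(n,P[n])
m=sum(P[k] for k in("FL","FR","BL","BR"))/4;print("lid mid",m)
y=(P["FL"]+P["BL"]-P["FR"]-P["BR"]);print("yaw",np.degrees(np.arctan2(-y[0],y[1])))
x=(P["BL"]+P["BR"]-P["FL"]-P["FR"]);print("yaw",np.degrees(np.arctan2(x[1],x[0])))
w=get_image("wrist");cv2.imwrite("pics/w1.png",w["pixels"][:,:,::-1])
from scipy.spatial.transform import Rotation as Ro
o=readout.get_obs();R=Ro.from_rotvec(o["orientation"]).as_matrix();print(o["t"],o["ee_pos"],R[:,1],R[:,2],o["qpos"],o["ft_force"])
E=w["extrinsics"];print("cam in tool",R.T@(-E[:3,:3].T@E[:3,3]-o["ee_pos"]),"axes",E[:3,:3]@R,w["intrinsics"][0])
E
```

```text
a [583.3 -44.1 260. ]
b [578.8  76.2 260. ]
c [ 479.  -322.9   90. ]
bat [ 465.6 -326.9   20. ]
FL [477.9 145.8 190. ]
FR [ 486.1 -114.   190. ]
BL [715.2 156.9 190. ]
BR [ 727.4 -103.3  190. ]
hnd [436.5  12.8 166. ]
lid mid [601.7  21.4 190. ]
yaw 2.2541467416457848
yaw 2.6119047981298613
2.175 [ 481.5 -178.4  539.5] [ 1.  -0.2 -0. ] [ 0.  0. -1.] [-0.4  0.1  1.7  0.   1.3 -0.1] [-0.1 -0.8  0.3]
cam in tool [66.7 -0.1 19.7] axes [[ 0.   1.  -0. ]
 [-1.   0.  -0.2]
 [-0.2  0.   1. ]] [315.6   0.  256. ]
```

View pics/w1.png

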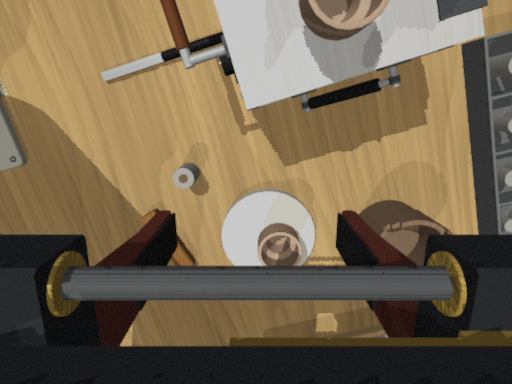

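The wrist view shows the bat at (268,232) with tumbler_c at (282,247), the handle at (177,35), tumbler_a at the top edge (345,5), and the knife at (165,55).

step_arm(
  targets=[
    [[0.41,0.2,0,0,0,0.85,1],[0.41,0.3,0,0,0,0.85,1],[0.41,0.3,0,0,0,0.85,1],[0.41,0.3,0,0,0,0.85,1],[0.41,0.3,0,0,0,0.85,1]],
  ],
)

```text
t: 2.8
ee_pos: [584.4, -109.4, 539.6]
orientation: [-2.17, -2.272, 0.0]
ft_force: [0.2, -0.5, 0.3]
width: 88.0
grasp_force: 0.0
```

```bash
python3 - <<'E'
from h import *
w=get_image("wrist");cv2.imwrite("pics/w2.png",w["pixels"][:,:,::-1])
from scipy.spatial.transform import Rotation as Ro
o=readout.get_obs();R=Ro.from_rotvec(o["orientation"]).as_matrix();print(o["t"],o["ee_pos"],np.degrees(np.arctan2(R[1,1],R[0,1])),o["ft_force"])
for n,p in[("a",(583.3,-44.1,260)),("b",(578.8,76.2,260))]:
    print(n,proj(w,p))
    # rim outline prediction radius check
    cv2.imwrite
E
```

```text
2.85 [ 586.1 -108.1  539.4] 2.8155914932601296 [1.4 1.8 0.5]
a [259.1 106.3]
b [260.9 -69.3]
```

View pics/w2.png

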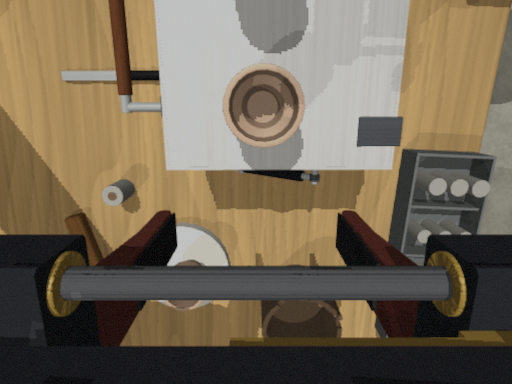

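Tumbler_a's rim spans about (224–304, 64–146), so its centre is near (264,105). I'll refine all three by segmenting the brown blobs in the saved pictures.

```bash
python3 - <<'E'
from h import *
w=get_image("wrist");t=get_image("top")
from scipy.optimize import least_squares
def blob(im,box,thr):
    x0,y0,x1,y1=box;c=im[y0:y1,x0:x1]
    hsv=cv2.cvtColor(c,cv2.COLOR_RGB2HSV);m=(hsv[:,:,1]>thr).astype(np.uint8)
    k=cv2.findContours(m,cv2.RETR_EXTERNAL,cv2.CHAIN_APPROX_NONE)[0];k=max(k,key=cv2.contourArea)
    return cv2.convexHull(k)[:,0,:]+[x0,y0]
def fit(d,h,z0,g):
    # silhouette of band: cylinder r33 from z0+30..z0+70 plus foot
    a=np.linspace(0,2*np.pi,60,endpoint=False)
    def sil(p):
        q=np.array([proj(d,(p[0]+r*np.cos(b),p[1]+r*np.sin(b),z0+z)) for r,z in((33,70),(33,32),(20,0)) for b in a])
        return cv2.convexHull(q.astype(np.float32))
    f=lambda p:[cv2.pointPolygonTest(sil(p),(float(u[0]),float(u[1])),True) for u in h]
    r=least_squares(f,g,diff_step=1e-3);return r.x,np.std(r.fun),np.mean(r.fun)
for n,d,box,thr,z0,g in[("a wr",w,(205,50,320,160),70,190,(585,-43)),("a top",t,(250,148,282,182),70,190,(584,-43)),("b top",t,(208,148,240,182),70,190,(579,76)),("c top",t,(338,198,368,225),70,20,(479,-323))]:
    h=blob(d["pixels"],box,thr);print(n,h.min(0),h.max(0),*fit(d,h,z0,g))
E
```

```text
a wr [226  70] [300 142] [588.1 -43.9] 1.4612031287211988 4.966130332583899
a top [255 153] [265 174] [584.8 -51.3] 2.6464304273015893 0.13901123803169907
b top [212 153] [234 176] [583.3  79.3] 0.23179606339937298 0.918721418913794
c top [341 201] [362 220] [ 481.3 -324.6] 0.1605164618279156 1.032631136002535
```

step_arm(
  targets=[
    [[0.02,0.6,0,0,0,0,1],[0,0.68,-0.1,0,0,0,1],[0,0,-0.7,0,0,0,1],[0,0,-0.9,0,0,0,1],[0,0,-0.6,0,0,0,1]],
  ],
)

```text
t: 3.58
ee_pos: [583.1, -46.5, 422.9]
orientation: [-2.174, -2.267, 0.002]
ft_force: [-0.1, -0.1, 0.6]
width: 87.4
grasp_force: 0.0
```

step_arm(
  targets=[
    [[0,0,-0.33,0,0,0,1],[0,0,0,0,0,0,0],[0,0,0,0,0,0,0],[0,0,0,0,0,0,0],[0,0,0,0,0,0,0]],
  ],
)

```text
t: 4.2
ee_pos: [584.5, -46.4, 409.7]
orientation: [2.172, 2.266, 0.003]
ft_force: [1.0, -0.1, 4.9]
width: 66.1
grasp_force: 30.0
```

step_arm(
  targets=[
    [[0,0,0,0,0,0,0],[0,0,0,0,0,0,0],[0,0,0,0,0,0,0],[0,0,0,0,0,0,0],[0,0,0,0,0,0,0]],
  ],
)

```text
t: 4.82
ee_pos: [584.5, -46.4, 409.7]
orientation: [2.172, 2.266, 0.003]
ft_force: [0.2, -0.5, 6.1]
width: 65.7
grasp_force: 30.0
```

step_arm(
  targets=[
    [[0,0,0.4,0,0,0,0],[0,0,0.6,0,0,0,0],[-0.1,-0.4,0.2,0,0,0,0],[-0.3,-0.75,0,0,0,0,0],[-0.3,-0.8,0,0,0,0,0]],
  ],
)

```text
t: 5.45
ee_pos: [547.8, -145.2, 467.5]
orientation: [-2.173, -2.268, 0.001]
ft_force: [0.3, -0.4, -2.2]
width: 66.2
grasp_force: 30.0
```

step_arm(
  targets=[
    [[-0.3,-0.8,0,0,0,0,0],[-0.3,-0.8,0,0,0,0,0],[-0.3,-0.8,-0.4,0,0,0,0],[-0.3,-0.8,-0.8,0,0,0,0],[-0.16,-0.42,-0.8,0,0,0,0]],
  ],
)

```text
t: 6.08
ee_pos: [479.0, -327.1, 366.7]
orientation: [-2.176, -2.265, 0.001]
ft_force: [0.7, 0.3, -2.4]
width: 66.1
grasp_force: 30.0
```

step_arm(
  targets=[
    [[0,0,-0.5,0,0,0,0],[0,0,-0.3,0,0,0,0],[0,0,0,0,0,0,0],[0,0,0,0,0,0,0],[0,0,0,0,0,0,0]],
  ],
)

```text
t: 6.7
ee_pos: [481.4, -324.8, 329.4]
orientation: [2.172, 2.267, 0.0]
ft_force: [0.2, 0.9, -2.3]
width: 66.0
grasp_force: 30.0
```

```bash
python3 - <<'E'
from h import *
w=get_image("wrist");t=get_image("top");s=get_image("scene")
o=readout.get_obs();print(o["t"],o["ee_pos"],o["orientation"],o["ft_force"],o["width"])
p=o["ee_pos"]
for d in(t,s): print(proj(d,(481,-324.5,90)),proj(d,(p[0],p[1],p[2]-218+70)),proj(d,(p[0],p[1],p[2]-218)))
A=w["pixels"];u,v=proj(s,(481,-324.5,90)).astype(int);B=cv2.resize(s["pixels"][v-40:v+40,u-50:u+50],(500,400),interpolation=cv2.INTER_CUBIC)
B=B[:384]
u,v=proj(t,(481,-324.5,90)).astype(int)
C=np.hstack([cv2.resize(A,(400,300)),cv2.resize(B,(400,300))])
cv2.imwrite("pics/n1.png",C[:,:,::-1])
E
```

```text
6.85 [ 481.2 -324.7  328.9] [2.2 2.3 0. ] [ 0.   0.3 -0.9] 65.89549398688544
[352.5 210.4] [359.1 206.8] [354.  209.5]
[154.8 183.8] [147.7 164.4] [153.2 179.6]
```

View pics/n1.png

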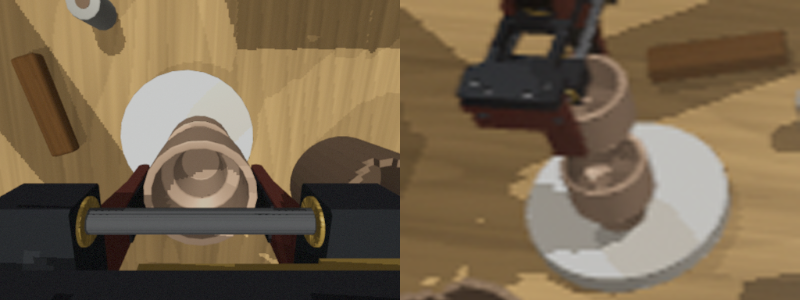

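The left panel shows both rims through the wrist camera: held tumbler at about (200,185) in the panel, c behind and below it with its far edge at about (197,118). On the right the held one hangs just above c. I'll measure both from edge points.

```bash
python3 - <<'E'
from h import *
w=get_image("wrist");im=w["pixels"].astype(int)
print([ (r,*im[r,257]) for r in range(142,196,2)])
for r in (230,):
    print("row",r,[(c,*im[r,c]) for c in list(range(176,196,2))+list(range(320,338,2))])
r=160
print("row",r,[(c,*im[r,c]) for c in list(range(206,236,2))+list(range(276,306,2))])
p=readout.get_obs()["ee_pos"]
print(proj(w,(p[0],p[1]+33,181)),proj(w,(p[0],p[1]+28,181)),proj(w,(481,-324.5+33,90)))
print(proj(w,(p[0]-33,p[1],181)),proj(w,(p[0]+33,p[1],181)),proj(w,(481-33,-324.5,90)),proj(w,(481+33,-324.5,90)))
E
```

```text
[(142, np.int64(199), np.int64(198), np.int64(188)), (144, np.int64(200), np.int64(198), np.int64(188)), (146, np.int64(199), np.int64(196), np.int64(186)), (148, np.int64(169), np.int64(163), np.int64(149)), (150, np.int64(121), np.int64(101), np.int64(82)), (152, np.int64(121), np.int64(100), np.int64(84)), (154, np.int64(121), np.int64(100), np.int64(82)), (156, np.int64(181), np.int64(157), np.int64(134)), (158, np.int64(182), np.int64(156), np.int64(132)), (160, np.int64(177), np.int64(150), np.int64(126)), (162, np.int64(138), np.int64(115), np.int64(94)), (164, np.int64(123), np.int64(102), np.int64(83)), (166, np.int64(123), np.int64(103), np.int64(84)), (168, np.int64(120), np.int64(101), np.int64(82)), (170, np.int64(123), np.int64(102), np.int64(83)), (172, np.int64(121), np.int64(101), np.int64(82)), (174, np.int64(121), np.int64(99), np.int64(81)), (176, np.int64(121), np.int64(100), np.int64(81)), (178, np.int64(120), np.int64(99), np.int64(80)), (180, np.int64(176), np.int64(154), np.int64(132)), (182, np.int64(187), np.int64(161), np.int64(138)), (184, np.int64(181), 
[... 2211 characters left out ...]
, np.int64(87), np.int64(72)), (284, np.int64(155), np.int64(146), np.int64(134)), (286, np.int64(200), np.int64(196), np.int64(186)), (288, np.int64(198), np.int64(195), np.int64(185)), (290, np.int64(197), np.int64(194), np.int64(185)), (292, np.int64(197), np.int64(194), np.int64(184)), (294, np.int64(198), np.int64(195), np.int64(186)), (296, np.int64(198), np.int64(195), np.int64(185)), (298, np.int64(198), np.int64(195), np.int64(186)), (300, np.int64(198), np.int64(194), np.int64(185)), (302, np.int64(199), np.int64(196), np.int64(186)), (304, np.int64(199), np.int64(195), np.int64(185))]
[260.1 185.8] [259.5 197.2] [258.1 153.5]
[182.2 254.9] [330.7 260.6] [210.4 196.9] [301.6 200.6]
```

Relative to c, the held tumbler is off by about +1.7 mm in x and +3.7 mm in y. I'll correct that and lower it.

step_arm(
  targets=[
    [[-0.034,-0.074,0,0,0,0,0],[0,0,-0.25,0,0,0,0],[0,0,-0.25,0,0,0,0],[0,0,-0.2,0,0,0,0],[0,0,0,0,0,0,0]],
  ],
)

```text
t: 7.52
ee_pos: [478.9, -328.2, 291.8]
orientation: [-2.173, -2.266, 0.001]
ft_force: [0.4, 0.0, -1.2]
width: 66.0
grasp_force: 30.0
```

step_arm(
  targets=[
    [[0,0,-0.1,0,0,0,0],[0,0,-0.06,0,0,0,0],[0,0,-0.04,0,0,0,0],[0,0,-0.03,0,0,0,0],[0,0,0,0,0,0,0]],
  ],
)

```text
t: 8.15
ee_pos: [479.3, -328.5, 281.7]
orientation: [-2.174, -2.268, -0.0]
ft_force: [0.8, -0.3, -2.5]
width: 66.0
grasp_force: 30.0
```

step_arm(
  targets=[
    [[0,0,-0.02,0,0,0,0],[0,0,-0.02,0,0,0,0],[0,0,0,0,0,0,0],[0,0,0,0,0,0,0],[0,0,0,0,0,0,0]],
  ],
)

```text
t: 8.78
ee_pos: [479.3, -328.5, 279.8]
orientation: [2.174, 2.268, 0.0]
ft_force: [-0.8, -0.4, -0.3]
width: 66.1
grasp_force: 30.0
```

step_arm(
  targets=[
    [[0,0,-0.02,0,0,0,0],[0,0,0,0,0,0,0],[0,0,0,0,0,0,0],[0,0,0,0,0,0,0],[0,0,0,0,0,0,0]],
  ],
)

```text
t: 9.4
ee_pos: [479.3, -328.6, 279.6]
orientation: [2.174, 2.268, -0.0]
ft_force: [-2.1, 1.2, 8.6]
width: 66.2
grasp_force: 30.0
```

step_arm(
  targets=[
    [[0,0,0,0,0,0,1],[0,0,0,0,0,0,1],[0,0,0,0,0,0,1],[0,0,0.3,0,0,0,1],[0,0,0.8,0,0,0,1]],
  ],
)

```text
t: 10.02
ee_pos: [478.8, -328.2, 333.3]
orientation: [-2.172, -2.265, 0.001]
ft_force: [-0.3, -0.3, 0.5]
width: 87.8
grasp_force: 0.0
```

step_arm(
  targets=[
    [[0,0.1,1,0,0,0,1],[0.2,0.6,1,0,0,0,1],[0.24,0.8,1,0,0,0,1],[0.24,0.8,0.8,0,0,0,1],[0.24,0.8,0.3,0,0,0,1]],
  ],
)

```text
t: 10.65
ee_pos: [524.9, -173.9, 540.9]
orientation: [2.171, 2.264, 0.004]
ft_force: [-0.4, 0.3, -1.1]
width: 88.0
grasp_force: 0.0
```

step_arm(
  targets=[
    [[0.24,0.8,0,0,0,0,1],[0.24,0.8,0,0,0,0,1],[0.24,0.8,0,0,0,0,1],[0.24,0.8,0,0,0,0,1],[0.18,0.5,0,0,0,0,1]],
  ],
)

```text
t: 11.28
ee_pos: [581.7, 11.7, 537.8]
orientation: [2.172, 2.269, 0.001]
ft_force: [-0.3, -0.5, 0.2]
width: 88.2
grasp_force: 0.0
```

```bash
python3 - <<'E'
from h import *
w=get_image("wrist");s=get_image("scene")
o=readout.get_obs();print(o["t"],o["ee_pos"],o["orientation"],o["ft_force"],o["width"])
print(proj(w,(582,78,260)))
u,v=proj(s,(480,-325,110)).astype(int);B=s["pixels"][v-38:v+37,u-50:u+50]
C=np.hstack([cv2.resize(w["pixels"],(400,300)),cv2.resize(B,(400,300),interpolation=cv2.INTER_CUBIC)])
cv2.imwrite("pics/n2.png",C[:,:,::-1]);np.save("w.npy",w["pixels"])
E
```

```text
11.375 [582.   12.  537.5] [2.2 2.3 0. ] [ 0.  -1.  -0.4] 87.66076769697418
[260.3 105.2]
```

View pics/n2.png

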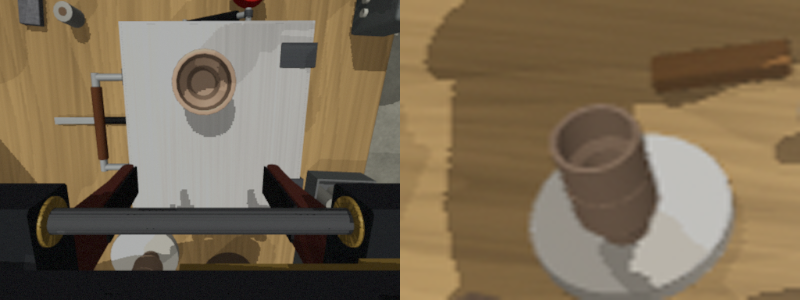

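Two tumblers are nested upright on the bat (right panel, shoulder line visible, no gap). Tumbler_b's rim centre is at about (261,104) in the wrist picture, as predicted, so b is near (582.5, 79). The handle grip runs (124,109)–(129,202).

step_arm(
  targets=[
    [[0.02,0.6,0,0,0,0,1],[0,0.75,-0.1,0,0,0,1],[0,0,-0.7,0,0,0,1],[0,0,-0.9,0,0,0,1],[0,0,-0.6,0,0,0,1]],
  ],
)

```text
t: 12.0
ee_pos: [582.1, 76.5, 420.5]
orientation: [-2.174, -2.267, 0.002]
ft_force: [0.5, -0.4, -0.0]
width: 87.9
grasp_force: 0.0
```

step_arm(
  targets=[
    [[0,0,-0.27,0,0,0,1],[0,0,0,0,0,0,0],[0,0,0,0,0,0,0],[0,0,0,0,0,0,0],[0,0,0,0,0,0,0]],
  ],
)

```text
t: 12.62
ee_pos: [583.2, 77.3, 409.7]
orientation: [2.173, 2.266, 0.003]
ft_force: [-0.4, -1.1, 5.7]
width: 64.3
grasp_force: 30.0
```

```bash
python3 - <<'E'
from h import *
w=get_image("wrist");w["pixels"]=w["pixels"]
o=readout.get_obs();p=o["ee_pos"];print(o["t"],p,o["orientation"],o["ft_force"],o["width"])
im=w["pixels"].astype(int)
z=260
print("rim edge pred row",proj(w,(p[0],p[1]+33,z)),proj(w,(p[0],p[1]+34,z)))
print([(r,int(im[r,257,0])) for r in range(160,200)])
E
```

```text
12.675 [583.2  77.3 409.7] [2.2 2.3 0. ] [-0.3 -1.5  6.8] 64.21172035873005
rim edge pred row [259.6 185. ] [259.7 182.8]
[(160, 167), (161, 167), (162, 170), (163, 169), (164, 170), (165, 169), (166, 168), (167, 142), (168, 111), (169, 109), (170, 108), (171, 108), (172, 110), (173, 108), (174, 110), (175, 111), (176, 110), (177, 110), (178, 109), (179, 109), (180, 110), (181, 109), (182, 112), (183, 109), (184, 137), (185, 174), (186, 175), (187, 168), (188, 166), (189, 163), (190, 162), (191, 159), (192, 157), (193, 154), (194, 144), (195, 120), (196, 104), (197, 103), (198, 105), (199, 107)]
```

step_arm(
  targets=[
    [[0,0,0.4,0,0,0,0],[0,0,0.6,0,0,0,0],[-0.1,-0.4,0.2,0,0,0,0],[-0.2,-0.75,0,0,0,0,0],[-0.2,-0.8,0,0,0,0,0]],
  ],
)

```text
t: 13.3
ee_pos: [556.7, -21.8, 467.6]
orientation: [-2.173, -2.268, 0.001]
ft_force: [-0.4, -0.3, -1.0]
width: 64.1
grasp_force: 30.0
```

step_arm(
  targets=[
    [[-0.2,-0.8,0,0,0,0,0],[-0.2,-0.8,0,0,0,0,0],[-0.2,-0.8,0,0,0,0,0],[-0.22,-0.8,0,0,0,0,0],[-0.22,-0.8,0,0,0,0,0]],
  ],
)

```text
t: 13.92
ee_pos: [504.2, -222.1, 467.5]
orientation: [-2.174, -2.267, 0.001]
ft_force: [-0.1, -0.5, -0.7]
width: 64.4
grasp_force: 30.0
```

step_arm(
  targets=[
    [[-0.22,-0.8,-0.2,0,0,0,0],[-0.22,-0.8,-0.7,0,0,0,0],[-0.098,-0.516,-0.7,0,0,0,0],[0,0,-0.3,0,0,0,0],[0,0,0,0,0,0,0]],
  ],
)

```text
t: 14.55
ee_pos: [478.1, -325.6, 371.9]
orientation: [-2.173, -2.265, 0.0]
ft_force: [0.4, 0.3, -0.3]
width: 64.3
grasp_force: 30.0
```

```bash
python3 - <<'E'
from h import *
get_image("top");w=get_image("wrist")
o=readout.get_obs();p=o["ee_pos"];print(o["t"],p,o["orientation"],o["ft_force"],o["width"])
im=w["pixels"].astype(int)
print("held pred",proj(w,(p[0],p[1]+33,p[2]-149.7))," stack pred",proj(w,(479.3,-325.7+33,130)), proj(w,(479.3,-325.7+34,130)),proj(w,(480.3,-325.7+33,130)))
print([(r,int(im[r,257,0])) for r in range(125,205)])
r=160
for r in (156,160): print("row",r,[(c,int(im[r,c,0])) for c in list(range(200,250,1))+list(range(266,306,1))])
cv2.imwrite("pics/n3.png",w["pixels"][:,:,::-1])
E
```

```text
14.65 [ 479.2 -325.4  374. ] [2.2 2.3 0. ] [ 0.6 -0.4 -1.3] 64.22626608203504
held pred [261.7 185.6]  stack pred [259.6 153.7] [259.7 152.3] [261.  153.8]
[(125, 206), (126, 206), (127, 206), (128, 206), (129, 206), (130, 207), (131, 206), (132, 206), (133, 207), (134, 207), (135, 206), (136, 206), (137, 206), (138, 206), (139, 207), (140, 205), (141, 207), (142, 169), (143, 126), (144, 126), (145, 129), (146, 125), (147, 150), (148, 139), (149, 127), (150, 128), (151, 128), (152, 126), (153, 127), (154, 134), (155, 188), (156, 195), (157, 188), (158, 186), (159, 182), (160, 175), (161, 152), (162, 136), (163, 121), (164, 120), (165, 122), (166, 121), (167, 124), (168, 129), (169, 128), (170, 128), (171, 129), (172, 127), (173, 126), (174, 129), (175, 129), (176, 129), (177, 127), (178, 127), (179, 128), (180, 130), (181, 127), (182, 128), (183, 129), (184, 156), (185, 195), (186, 199), (187, 189), (188, 188), (189, 186), (190, 183), (191, 183), (192, 182), (193, 178), (194, 166), (195, 137), (196, 122), (197, 122), (198, 123), (199, 123), (200, 122), (201, 122), (202, 122), (203, 1
[... 1494 characters left out ...]
25), (232, 125), (233, 127), (234, 151), (235, 186), (236, 199), (237, 203), (238, 206), (239, 206), (240, 205), (241, 204), (242, 203), (243, 202), (244, 202), (245, 199), (246, 200), (247, 195), (248, 186), (249, 179), (266, 183), (267, 182), (268, 183), (269, 184), (270, 185), (271, 185), (272, 186), (273, 186), (274, 189), (275, 189), (276, 189), (277, 184), (278, 175), (279, 153), (280, 127), (281, 112), (282, 114), (283, 111), (284, 113), (285, 146), (286, 177), (287, 175), (288, 144), (289, 173), (290, 206), (291, 205), (292, 205), (293, 206), (294, 205), (295, 204), (296, 205), (297, 206), (298, 205), (299, 206), (300, 205), (301, 205), (302, 206), (303, 206), (304, 205), (305, 205)]
```

View pics/n3.png

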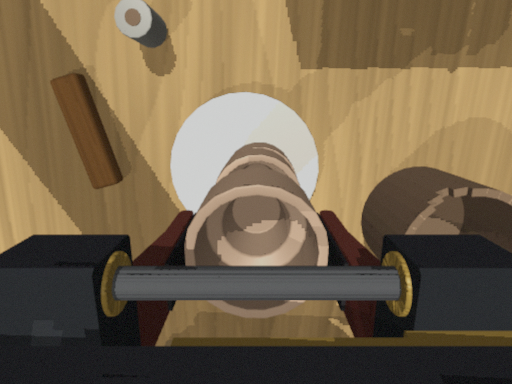

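In the wrist view the held rim (centre about (257,250)) sits over the stack rim (near edge at row 155). The offset is about 1.5 mm in y and under 1 mm in x. Lowering now.

step_arm(
  targets=[
    [[0,-0.03,0,0,0,0,0],[0,0,-0.3,0,0,0,0],[0,0,-0.3,0,0,0,0],[0,0,-0.2,0,0,0,0],[0,0,-0.1,0,0,0,0]],
  ],
)

```text
t: 15.28
ee_pos: [478.7, -327.3, 326.9]
orientation: [-2.173, -2.266, 0.0]
ft_force: [-0.1, 0.7, -1.9]
width: 64.4
grasp_force: 30.0
```

step_arm(
  targets=[
    [[0,0,-0.08,0,0,0,0],[0,0,-0.04,0,0,0,0],[0,0,-0.04,0,0,0,0],[0,0,0,0,0,0,0],[0,0,0,0,0,0,0]],
  ],
)

```text
t: 15.9
ee_pos: [478.9, -327.5, 320.3]
orientation: [2.174, 2.267, 0.0]
ft_force: [0.1, 0.7, -1.4]
width: 63.8
grasp_force: 30.0
```

step_arm(
  targets=[
    [[0,0,-0.02,0,0,0,0],[0,0,-0.01,0,0,0,0],[0,0,0,0,0,0,0],[0,0,0,0,0,0,0],[0,0,0,0,0,0,0]],
  ],
)

```text
t: 16.52
ee_pos: [479.0, -327.5, 319.6]
orientation: [2.174, 2.267, 0.0]
ft_force: [-1.7, 1.3, 5.9]
width: 64.1
grasp_force: 30.0
```

step_arm(
  targets=[
    [[0,0,0,0,0,0,1],[0,0,0,0,0,0,1],[0,0,0,0,0,0,1],[0,0,0.3,0,0,0,1],[0,0,0.8,0,0,0,1]],
  ],
)

```text
t: 17.15
ee_pos: [478.4, -327.1, 373.3]
orientation: [-2.172, -2.265, 0.001]
ft_force: [0.7, 0.1, -0.1]
width: 88.0
grasp_force: 0.0
```

step_arm(
  targets=[
    [[0,0.1,0.9,0,0,0,1],[-0.1,0.6,0.6,0,0,0,0.46],[-0.12,0.8,0,0,0,0,0.46],[-0.12,0.8,0,0,0,0,0.46],[-0.12,0.8,0,0,0,0,0.46]],
  ],
)

```text
t: 17.77
ee_pos: [455.5, -171.2, 449.8]
orientation: [2.174, 2.266, 0.001]
ft_force: [0.3, 0.4, -0.0]
width: 51.3
grasp_force: 0.0
```

step_arm(
  targets=[
    [[-0.12,0.8,0,0,0,0,0.46],[-0.12,0.8,0,0,0,0,0.46],[-0.12,0.6,0,0,0,0,0.46],[-0.02,0.2,0,0,0,0,0.46],[0,0,0,0,0,0,0.46]],
  ],
)

```text
t: 18.4
ee_pos: [437.1, -52.3, 449.3]
orientation: [2.172, 2.268, 0.001]
ft_force: [-0.0, 0.1, 0.6]
width: 40.3
grasp_force: 0.0
```

```bash
python3 - <<'E'
from h import *
w=get_image("wrist");s=get_image("scene")
o=readout.get_obs();print(o["t"],o["ee_pos"],o["orientation"],o["ft_force"],o["width"],o["qpos"])
print(proj(w,(437,14,166)))
u,v=proj(s,(480,-325,110)).astype(int);B=s["pixels"][v-38:v+37,u-50:u+50]
C=np.hstack([cv2.resize(w["pixels"],(500,375)),cv2.resize(B,(300,375),interpolation=cv2.INTER_CUBIC)])
cv2.imwrite("pics/n4.png",C[:,:,::-1])
im=w["pixels"];h=cv2.cvtColor(im,cv2.COLOR_RGB2HSV)
E
```

```text
18.5 [437.2 -53.  449. ] [2.2 2.3 0. ] [-0.5  0.5  0.2] 40.35383939633297 [-0.1  0.1  2.  -0.   1.1 -0.2]
[259.7 105. ]
```

View pics/n4.png

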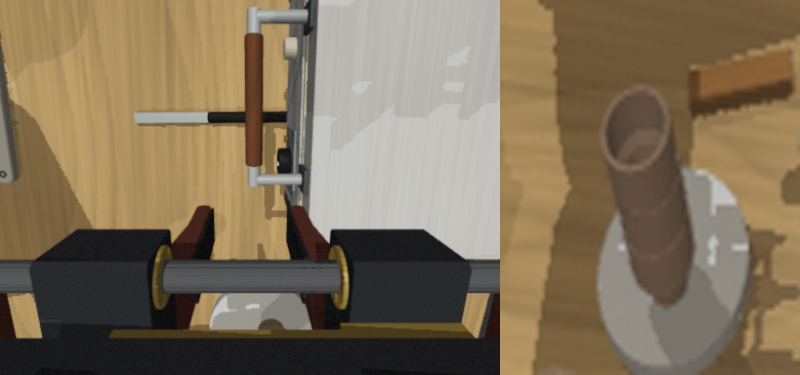

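Three tumblers are stacked upright on the bat (right panel). The handle grip runs from panel (254,34) to (254,165), so its centre is at full-image (260,102), which puts it at about (437,16). The gap to the lid front is free there.

step_arm(
  targets=[
    [[0,0.6,0,0,0,0,0.46],[0,0.77,0,0,0,0,0.46],[0,0,-0.5,0,0,0,0.46],[0,0,-0.8,0,0,0,0.46],[0,0,-0.5,0,0,0,0.46]],
  ],
)

```text
t: 19.12
ee_pos: [436.9, 15.3, 357.2]
orientation: [-2.175, -2.266, 0.001]
ft_force: [-0.3, -0.4, -0.5]
width: 40.1
grasp_force: 0.0
```

step_arm(
  targets=[
    [[0,0,-0.4,0,0,0,0.46],[0,0,-0.2,0,0,0,0.46],[0,0,0,0,0,0,0.46],[0,0,0,0,0,0,0.46],[0,0,0,0,0,0,0.46]],
  ],
)

```text
t: 19.75
ee_pos: [437.2, 16.0, 329.4]
orientation: [2.173, 2.267, 0.002]
ft_force: [-0.5, 0.0, -0.2]
width: 40.6
grasp_force: 0.0
```

step_arm(
  targets=[
    [[0,0,0,0,0,0,0],[0,0,0,0,0,0,0],[0,0,0,0,0,0,0],[0,0,0,0,0,0,0],[0,0,0,0,0,0,0]],
  ],
)

```text
t: 20.38
ee_pos: [437.2, 16.1, 328.8]
orientation: [2.174, 2.267, 0.001]
ft_force: [2.7, 0.6, -0.1]
width: 14.2
grasp_force: 30.0
```

```bash
python3 - <<'E'
from h import *
from scipy.spatial.transform import Rotation as Ro
o=readout.get_obs();R=Ro.from_rotvec(o["orientation"]).as_matrix();p=o["ee_pos"];print(o["t"],p,R[:,2],np.degrees(np.arctan2(R[1,1],R[0,1])),o["ft_force"],o["moment"],o["width"],o["grasp_force"],o["qpos"])
# path: angle -> TCP displacement
f=lambda t:np.array([-290*np.cos(t)+187*np.sin(t),290*np.sin(t)+187*np.cos(t)])
for th in range(0,37,3):
    a=f(np.radians(th));b=f(np.radians(th+3));print(th,"->",th+3,np.round((b-a)/50,3),"total",a-f(0))
E
```

```text
20.375 [437.2  16.1 328.8] [ 0.  0. -1.] 2.4123524115968054 [ 2.7  0.6 -0.1] [ 0.  -0.4  0.1] 14.181813238434515 29.99993473291397 [ 0.   0.3  2.1  0.   0.8 -0. ]
0 -> 3 [0.2 0.3] total [0. 0.]
3 -> 6 [0.2 0.3] total [10.2 14.9]
6 -> 9 [0.2 0.3] total [21.1 29.3]
9 -> 12 [0.2 0.3] total [32.8 43.1]
12 -> 15 [0.3 0.2] total [45.2 56.2]
15 -> 18 [0.3 0.2] total [58.3 68.7]
18 -> 21 [0.3 0.2] total [72.  80.5]
21 -> 24 [0.3 0.2] total [86.3 91.5]
24 -> 27 [0.3 0.2] total [101.1 101.8]
27 -> 30 [0.3 0.2] total [116.5 111.3]
30 -> 33 [0.3 0.2] total [132.4 119.9]
33 -> 36 [0.3 0.1] total [148.6 127.8]
36 -> 39 [0.3 0.1] total [165.3 134.7]
```

step_arm(
  targets=[
    [[0.08,0.003,0.12,-0.012,0.3,0,0],[0.082,0.003,0.119,-0.013,0.3,0,0],[0.085,0.004,0.117,-0.012,0.3,0,0],[0.087,0.004,0.115,-0.013,0.3,0,0],[0.088,0.004,0.115,-0.012,0.3,0,0]],
  ],
)

```text
t: 21.0
ee_pos: [458.4, 17.0, 358.0]
orientation: [-2.123, -2.214, 0.116]
ft_force: [2.8, 0.5, -3.8]
width: 14.0
grasp_force: 30.0
```

step_arm(
  targets=[
    [[0.092,0.004,0.112,-0.013,0.3,0,0],[0.0945,0.004,0.109,-0.012,0.3,0,0],[0.0965,0.004,0.108,-0.013,0.3,0,0],[0.0985,0.004,0.106,-0.012,0.3,0,0],[0.1,0.004,0.104,-0.013,0.3,0,0]],
  ],
)

```text
t: 21.62
ee_pos: [482.6, 18.1, 385.3]
orientation: [-2.068, -2.157, 0.227]
ft_force: [6.3, 1.6, -4.5]
width: 14.5
grasp_force: 30.0
```

step_arm(
  targets=[
    [[0.103,0.004,0.101,-0.012,0.3,0,0],[0.105,0.004,0.099,-0.013,0.3,0,0],[0.107,0.005,0.097,-0.012,0.3,0,0],[0.109,0.005,0.0955,-0.013,0.3,0,0],[0.112,0.005,0.0935,-0.012,0.3,0,0]],
  ],
)

```text
t: 22.25
ee_pos: [509.4, 19.2, 409.5]
orientation: [-2.01, -2.097, 0.333]
ft_force: [5.0, 1.2, -3.1]
width: 14.0
grasp_force: 30.0
```

Forces are small and the arc matches, so I'll carry on to about 34 degrees.

step_arm(
  targets=[
    [[0.112,0.005,0.0895,-0.013,0.3,0,0],[0.1145,0.005,0.087,-0.012,0.3,0,0],[0.1165,0.005,0.085,-0.013,0.3,0,0],[0.1185,0.005,0.0835,-0.012,0.3,0,0],[0.1205,0.005,0.081,-0.013,0.3,0,0]],
  ],
)

```text
t: 22.88
ee_pos: [538.5, 20.5, 430.7]
orientation: [-1.951, -2.035, 0.433]
ft_force: [5.4, 1.8, -3.9]
width: 14.3
grasp_force: 30.0
```

step_arm(
  targets=[
    [[0.121,0.005,0.0765,-0.013,0.3,0,0],[0.123,0.005,0.0745,-0.012,0.3,0,0],[0.125,0.005,0.0725,-0.013,0.3,0,0],[0.1275,0.005,0.07,-0.012,0.3,0,0],[0.1295,0.005,0.068,-0.013,0.3,0,0]],
  ],
)

```text
t: 23.5
ee_pos: [569.6, 21.8, 448.6]
orientation: [-1.889, -1.97, 0.529]
ft_force: [4.8, 2.8, -3.0]
width: 14.0
grasp_force: 30.0
```

step_arm(
  targets=[
    [[0.106,0.004,0.055,-0.01,0.25,0,0],[0.108,0.005,0.053,-0.011,0.25,0,0],[0.109,0.005,0.051,-0.01,0.25,0,0],[0.111,0.005,0.048,-0.011,0.25,0,0],[0,0,0,0,0,0,0]],
  ],
)

```text
t: 24.12
ee_pos: [591.3, 22.8, 458.9]
orientation: [-1.846, -1.926, 0.59]
ft_force: [3.9, 3.9, -3.5]
width: 14.1
grasp_force: 30.0
```

```bash
cat > lid.py <<'E'
from h import *
from scipy.spatial.transform import Rotation as Ro
o=readout.get_obs();R=Ro.from_rotvec(o["orientation"]).as_matrix();p=o["ee_pos"]
g=p+163*R[:,2]; xk=np.array([np.cos(.042),np.sin(.042)]); h=np.array([437.2,16.1])+290*xk
r=(g[:2]-h)@xk; z=g[2]-142
print(o["t"],"tool tilt",np.degrees(np.arccos(-R[2,2])),"lid deg",np.degrees(np.arctan2(z,-r)-np.arctan2(24,290)),"radius",np.hypot(r,z),np.hypot(290,24),"lat",(g[:2]-h)@[-xk[1],xk[0]],o["ft_force"],o["width"],o["grasp_force"])
E
python3 lid.py; python3 -c "
from h import *
s=get_image('scene')['pixels'][120:300,130:360];cv2.imwrite('pics/l1.png',cv2.resize(s,(767,600),interpolation=cv2.INTER_CUBIC)[:,:,::-1])"
```

```text
24.125 tool tilt 34.090049315009715 lid deg 33.957637067269594 radius 290.9427151733913 290.99140880788906 lat 0.34682210531350677 [ 3.9  3.9 -3.5] 14.050187634474385 29.997583329677582
```

View pics/l1.png

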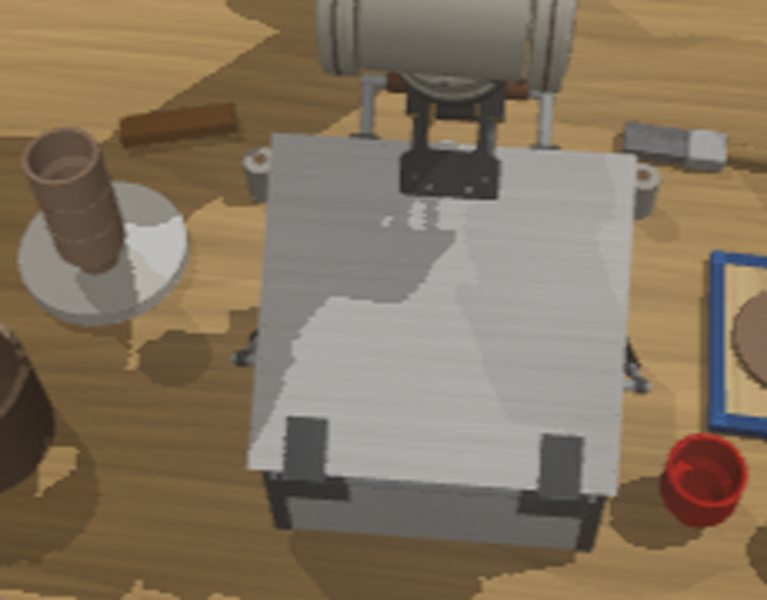

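The scene view shows the lid open about 34 degrees and held by the gripper on the grip, with the three-tumbler stack upright at left and the red cup untouched. Next I ease it back to 25 degrees.

step_arm(
  targets=[
    [[-0.0992,-0.004,-0.0434,0.0095,-0.225,0,0],[-0.0984,-0.004,-0.0449,0.0095,-0.225,0,0],[-0.0976,-0.004,-0.0464,0.0095,-0.225,0,0],[-0.0968,-0.004,-0.0479,0.0095,-0.225,0,0],[-0.096,-0.004,-0.0494,0.0095,-0.225,0,0]],
  ],
)

```text
t: 24.8
ee_pos: [566.3, 21.7, 447.1]
orientation: [-1.896, -1.977, 0.519]
ft_force: [5.3, 4.1, -3.6]
width: 14.4
grasp_force: 30.0
```

step_arm(
  targets=[
    [[-0.0953,-0.004,-0.051,0.0095,-0.225,0,0],[-0.0945,-0.004,-0.0525,0.0095,-0.225,0,0],[-0.0937,-0.004,-0.054,0.0095,-0.225,0,0],[-0.0929,-0.004,-0.0555,0.0095,-0.225,0,0],[-0.0921,-0.004,-0.057,0.0095,-0.225,0,0]],
  ],
)

```text
t: 25.42
ee_pos: [542.9, 20.7, 433.7]
orientation: [-1.942, -2.026, 0.447]
ft_force: [6.0, 2.8, -3.3]
width: 14.3
grasp_force: 30.0
```

step_arm(
  targets=[
    [[0,0,0,0,0,0,0],[0,0,0,0,0,0,0],[0,0,0,0,0,0,0],[0,0,0,0,0,0,0],[0,0,0,0,0,0,0]],
  ],
)

```text
t: 26.05
ee_pos: [543.1, 20.7, 433.8]
orientation: [-1.942, -2.025, 0.447]
ft_force: [6.2, 2.3, -3.9]
width: 14.3
grasp_force: 30.0
```

```bash
python3 lid.py; python3 -c "
from h import *
o=readout.get_obs();print(o['qvel'])"
```

```text
26.05 tool tilt 24.940201046821606 lid deg 24.945643954795496 radius 290.92386582013097 290.99140880788906 lat 0.19753921637044947 [ 6.2  2.3 -3.9] 14.34426992773729 29.99858021736145
[ 0.  0.  0.  0. -0.  0.]
```

The lid is at 24.9 degrees and still, about 5 degrees below balance, with the grip firm. I'm handing in.

```bash
python3 -c "
from workcell import ctrl
print(ctrl.close_job())"
```

```text
the job is handed in; nothing more can be done
None
```

The three tumblers are nested upright in one stack on the bat; the lid was raised to about 34°, eased back, and is held still by its handle at about 25° open, with the job handed in at about 26 s.

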